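Set a tablet stand's sprung leg to its mark and close the cam lever

TASK

Pull the blue cross-foot of the tablet stand's sprung leg out until its yellow pointer lines up with the white line of the red marker on the scale. Keep holding it there and, with the same fingers, sweep the orange cam lever in until it is fully closed, straight along the leg; do not close the lever before the leg is at its mark. Finish while still holding the leg out at the mark with the lever shut, and leave the marker and the other things on the worktop where they are.

Things in the scene. Friction and masses are not known exactly. Their poses are not given: they have to be found in the camera images.
- stand_pivot (a point): On the worktop straight under the lever's pivot pin of the tablet stand, which is fixed down. Axes are the stand's: the leg slides out toward the stand's -x (roughly to the robot), z up. All numbers below are mm from this point in these axes. Black collar: x -18 to 22, y -22 to 22, top z 44; pin to z 72. Leaning tablet and rest: x over 65, up to z 155. Scale rail: y -92 to -72, 8 high.
- leg: Sliding leg; origin at stand_pivot when fully in. Travel 65 mm; starts 0 to 12 mm out. A spring pulls it in (2.4 N at 0, plus 0.06 N a mm); let go, it slides back even with the lever closed, so it must be held. Ends in the blue cross-foot, an upright plate 12 thick, y -55 to 115, z 10 to 48, collar-side face at x -64 when in. Leg bar: y -9 to 9, z 12 to 22; tips at z 28 pass over it.
- leg_crossfoot (a point): On the top edge (z 48) of the cross-foot's collar-side face, at y 85, outside the open lever; moves with the leg, axes as the stand's. Fingers pointing down can hook behind the plate here or straddle it loosely, and slide along it in y.
- leg_pointer (a point): Tip of the yellow pointer at the -y (right-hand) end of the cross-foot, at mid-thickness of the plate, y -73, z 24; moves with the leg, axes as the stand's.
- marker_line (a point): White line on the red marker (10x26x6 mm) on the scale rail, z 15; axes as the stand's. It marks the wanted length: the pointer must come to the same stand x. It lies at x -95 to -120, different each time (pointer of the leg fully in: x -70). The marker sits stiffly (10 N) and must not be shifted.
- lever (a joint): Orange cam lever on the vertical pin; rad. 0 = fully closed at its stop, the arm straight along the leg (-x) above it; positive = open to the leg's +y side. Starts at 0.30 to 0.38, stays where left, turns with 0.12 N m (about 1 N). Arm 12 wide, z 56 to 66, 185 from the pin, 8 mm clear over the cross-foot: fingers behind the foot on the lever's +y side touch both at once.
- lever_tip (a point): In the lever arm near its end, 179 mm from the pin, z 61.
- pen: Ballpoint pen, 136x65x10 mm as it lies, right of the stand; a bystander to leave alone. Origin under its centre.
- cork_1: Wine cork, 45 long, 23 thick, lying right of the stand; a bystander to leave alone. Origin under its centre.
- salt_shaker: White salt shaker, 44x44x90 mm, upright left of the stand; a bystander to leave alone. Origin under its centre.
- tumbler: Clear glass, 76x76x86 mm, upright at the left; a bystander to leave alone. Origin under its centre.
- teaspoon: Steel teaspoon, 137x28x13 mm, at the right near the edge; a bystander to leave alone. Origin under its centre.
- lighter: Orange lighter, 70 long, 12 high, at the right; a bystander to leave alone. Origin under its centre.

How it is judged:
By the outcome, as a careful person would: the job done as asked, in the order asked, and still so for the second after the job is handed in, while the arm keeps its last pose, push and grip.
It also fails if it takes over 45 s, if anything falls off the work surface, if the arm or the gripper's body presses on something with over 40 N, if the wrist force passes 120 N, or if a joint passes its speed limit or range.

ROBOT

A 7-joint arm with a two-finger parallel gripper is mounted at the origin on a cart in front of the work surface, level with it; the furniture and walls round the work are solid. World frame = base frame: x ahead of the robot, y to its left, z up, the work surface at z = 0. Lengths are in m, angles in rad, forces in N, time in s.
With the tool pointing down it reaches from about 0.4 to 0.9 m from the base axis. Payload 5.6 kg.
Tool frame: the origin (TCP) lies midway between the tips of the shut fingers; the grasp point (between the pads) lies 19 mm behind it; z points along the fingers, y is the line along which they close (so a half turn about z gives the same grasp; the last joint's range is limited). The gripper opens to 92 mm and grips with 3 to 60 N. Pads are 20 mm wide; open, the fingers measure 128 mm over their backs; the gripper's body (75 mm by 189 mm) begins 69 mm behind the grasp point.
Start: joints at [-1.172, 0.468, -0.012, 1.603, 0.006, 1.071, -0.056], TCP at [0.278, 0.588, 0.215] pointing down, gripper open.
Joint ranges: [-2.53, 2.53], [-0.31, 2.02], [-1.57, 1.55], [0.28, 2.44], [-1.29, 4.43], [0.15, 1.84], [-2.92, 2.92]. Speed limits (rad/s): [2.57, 2.57, 3.14, 3.14, 3.14, 3.14, 3.14].

INTERFACE

Orientations are given as a 3x3 rotation matrix whose columns are the frame's x, y, z axes.
In Python, from station import env, effector, solver, viewer, workorder, search_frame, tip_of gives the robot as it stands. Calls block until the motion is done:
- env.reach(position, orientation): joint-space move of the TCP to a pose.
- env.movel(position, frame=None, rate=0.15): straight line of the TCP; frame=None keeps the orientation; rate is the mean speed in m/s.
- env.goto_joints(angles): joint-space move.
- effector.release() and effector.grasp(squeeze=None): open the fingers fully, or close them until they stop; squeeze is the grip in N (None keeps the last).
- env.pause(seconds).
- solver.inverse_kinematics(position, orientation): joint angles nearest the present ones, or None.
- env.sense(): the state.
- viewer.read_camera(name): name is "scene" or "side" or "wrist"; returns (picture, depth): 384x512x3 uint8, red, green, blue; 384x512 float32, m along the optical axis (not along the pixel's ray), 0 where there is no reading.
- viewer.camera_info(name): a dict with "intrinsics" (3x3 intrinsics, pixels), "eye" and "rotation" of the camera in the world; the wrist camera has in their place "T_tool_cam" (4x4, takes a point from camera to tool coordinates, whose origin is the TCP and whose axes are the flange's). Camera axes: x right, y up, looking along -z (the intrinsics and any distortion apply to the point x, -y, -z); pixel columns grow to the right and rows downward; lengths in m; the calibration is good to about 2 mm. The wrist camera is an equidistant fisheye: a pixel r from the principal point sees the ray r / f radians off the axis. A picture is of the moment at which its call begins: read the wrist's pose just before it. camera_info takes no time and is no camera call.
A pose or a line that the arm cannot do raises env.PlanningError and nothing moves.
- workorder.finish_job(): hands the job in; it is judged then, once.
Trained networks look in the newest picture that a camera, given by its name, has taken for a name from the list of things; names that differ only in an ending like _2 or _b are one class to them, and where a whole thing is asked for, a point or a joint stands for the part that bears it (a point fixed in the world has none). Each returns a list of dicts, best first, with "score" (0 to 1); they miss things now and then, are a little off and sometimes report something else, mostly with a low value. They report only what shows in the picture. A call takes as long as a camera call.
- search_frame(camera, name): "at" ([x, y, z] in m, in world coordinates, good to about 4 mm: the middle of the surface that is visible of it).
- tip_of(camera, name): "at" ([x, y, z] in m, in world coordinates, good to about 4 mm: a listed point, or the origin of a listed thing).
The state is a dict: "t": time; "joint_positions": joint angles; "joint_velocities": joint speeds; "tau": joint torques, N m; "ee_pos": TCP position; "tcp_rot": TCP orientation; "wrist_force": force on the tool from outside, world axes, zero at the start; "moment": the same for the moment, N m; "gripper_width": finger opening in m; "grasp_force": force on a finger pad.
Only numpy, scipy, OpenCV 4.12 (cv2) and the standard library are available. Lean on these libraries where they do the work, as an engineer would, in place of code of your own. Each camera call takes 0.05 s, during which the arm holds its last target. There are 200 camera calls.

## Working session

There is one attempt and no reset: what is moved stays moved. The work goes in short steps, each a Python script; the robot and the scene stay as the last script left them, time stands still between calls to the robot, and variables do not carry over. Pictures are saved under pics/ and viewed, at most 10 in all, crops included, and the job is handed in when it is done.

```bash
mkdir -p pics; ls; python3 - <<'E'
from station import *
from station import env, effector, solver, viewer, workorder, search_frame, tip_of
import cv2, numpy as np
for c in ["scene","side"]:
    p,d=viewer.read_camera(c); cv2.imwrite(f"pics/{c}0.png",p[:,:,::-1]); np.save(f"pics/{c}0.npy",d)
    i=viewer.camera_info(c); print(c,np.round(i["eye"],3).tolist(),np.round(i["rotation"],3).tolist(),np.round(i["intrinsics"],1).tolist(),[k for k in i])
    for n in ["stand_pivot","leg_crossfoot","leg_pointer","marker_line","lever_tip","salt_shaker","tumbler"]:
        print(n,[(np.round(r["at"],4).tolist(),round(r["score"],2)) for r in tip_of(c,n)[:2]])
s=env.sense();print(s["t"],s["ee_pos"],s["tcp_rot"],s["gripper_width"])
E
```

```text
pics
scene [1.472, -0.813, 0.787] [[0.674, -0.373, 0.638], [0.739, 0.332, -0.587], [0.007, 0.866, 0.499]] [[443.3, 0.0, 252.1], [0.0, 443.3, 195.1], [0.0, 0.0, 1.0]] ['intrinsics', 'eye', 'rotation']
stand_pivot [([0.6906, 0.1172, 0.0011], 0.78), ([0.5275, 0.1936, 0.0628], 0.45)]
leg_crossfoot [([0.638, 0.2076, 0.0477], 0.72), ([0.61, 0.0484, 0.0224], 0.72)]
leg_pointer [([0.6145, 0.0496, 0.0202], 0.58)]
marker_line [([0.5746, 0.0593, 0.0119], 0.5)]
lever_tip [([0.5287, 0.1953, 0.0589], 0.53)]
salt_shaker [([0.7403, 0.3189, 0.0005], 0.65)]
tumbler [([0.513, 0.4492, -0.0011], 0.7)]
side [0.632, 1.582, 0.775] [[-0.998, -0.031, 0.054], [0.062, -0.421, 0.905], [-0.005, 0.906, 0.422]] [[406.5, 0.0, 256.5], [0.0, 406.5, 199.0], [0.0, 0.0, 1.0]] ['intrinsics', 'eye', 'rotation']
stand_pivot [([0.6888, 0.1205, 0.0033], 0.91)]
leg_crossfoot [([0.6365, 0.2112, 0.0468], 0.74)]
leg_pointer [([0.6189, 0.0541, 0.0222], 0.44)]
marker_line []
lever_tip [([0.6351, 0.2118, 0.0484], 0.61), ([0.5258, 0.195, 0.0654], 0.48)]
salt_shaker [([0.7369, 0.3191, -0.0025], 0.73)]
tumbler [([0.5155, 0.4458, -0.0039], 0.62)]
0.8 [0.27796892 0.58759594 0.21462011] [[-9.03944910e-01  4.27648917e-01  6.49195806e-05]
 [ 4.27648921e-01  9.03944909e-01  5.43634914e-05]
 [-3.54352362e-05  7.69043899e-05 -9.99999996e-01]] 0.09153366035140374
```

View pictures.

View pics/scene0.png

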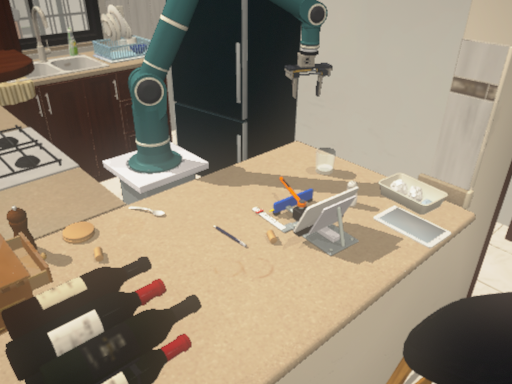

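View pics/side0.png

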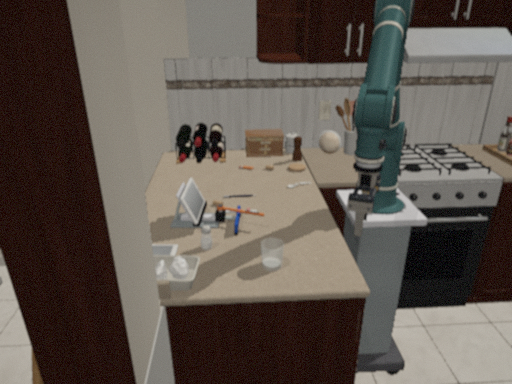

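```bash
cat > h.py <<'E'
from station import env, effector, solver, viewer, workorder, search_frame, tip_of
import cv2, numpy as np
def R(yaw):  # tool down; tool y along stand y (sign chosen), yaw of stand
    c,s=np.cos(yaw),np.sin(yaw)
    return np.array([[-c,-s,0],[-s,c,0],[0,0,-1.]])
def shot(name):
    s=env.sense(); p,d=viewer.read_camera("wrist"); cv2.imwrite(f"pics/{name}.png",p[:,:,::-1]); np.save(f"pics/{name}.npy",d)
    T=np.eye(4);T[:3,:3]=s["tcp_rot"];T[:3,3]=s["ee_pos"]; W=T@viewer.camera_info("wrist")["T_tool_cam"]; np.save(f"pics/{name}_W.npy",W)
    return p,d,W
def at_z(uv,z,W):
    K=viewer.camera_info("wrist")["intrinsics"]; u=(np.array(uv,float)-[K[0][2],K[1][2]])
    r=np.hypot(*u); th=r/K[0][0]; k=np.sin(th)/max(r,1e-9)
    ray=W[:3,:3]@np.array([u[0]*k,-u[1]*k,-np.cos(th)]); o=W[:3,3]
    return o+ray*(z-o[2])/ray[2]
def pix(P,W):
    K=viewer.camera_info("wrist")["intrinsics"]; q=W[:3,:3].T@(np.asarray(P)-W[:3,3])
    x,y,z=q[0],-q[1],-q[2]; h=np.hypot(x,y); r=K[0][0]*np.arctan2(h,z)
    return np.array([K[0][2]+r*x/h,K[1][2]+r*y/h])
E
python3 - <<'E'
from h import *
i=viewer.camera_info("wrist");print(i)
yaw=-0.09
s=env.sense()
for rot in (R(yaw),R(yaw)@np.diag([-1,-1,1])):
    print(solver.inverse_kinematics([0.6,0.12,0.25],rot))
env.reach([0.58,0.12,0.25],R(yaw) if solver.inverse_kinematics([0.6,0.12,0.25],R(yaw)) is not None else R(yaw)@np.diag([-1,-1,1]))
p,d,W=shot("w1"); print(W[:3,3])
for n in ["stand_pivot","leg_crossfoot","leg_pointer","marker_line","lever_tip"]:
    print(n,[(np.round(r["at"],4).tolist(),round(r["score"],2),np.round(pix(r["at"],W)).tolist()) for r in tip_of("wrist",n)[:2]])
print(env.sense()["t"],env.sense()["ee_pos"])
E
```

```text
{'intrinsics': array([[297.31863964,   0.        , 255.58491788],
       [  0.        , 297.31863964, 185.20201122],
       [  0.        ,   0.        ,   1.        ]]), 'T_tool_cam': array([[-4.18327128e-04,  9.54868245e-01,  2.97029391e-01,
         8.51120730e-02],
       [ 9.99999901e-01,  4.44303040e-04, -1.99434025e-05,
         3.36482264e-04],
       [-1.51014383e-04,  2.97029354e-01, -9.54868337e-01,
        -1.70213795e-01],
       [ 0.00000000e+00,  0.00000000e+00,  0.00000000e+00,
         1.00000000e+00]])}
[-0.40405992  0.36879893  0.19748954  1.67517782 -0.079232    1.1054297
  1.29687161]
[-0.77610782  0.42222899  0.70131532  1.69975802 -0.29686885  1.12874875
 -1.65036758]
[0.49521917 0.12930193 0.42011691]
stand_pivot []
leg_crossfoot [([0.6385, 0.2091, 0.049], 0.73, [324.0, 200.0])]
leg_pointer [([0.6157, 0.0547, 0.0242], 0.77, [210.0, 188.0])]
marker_line [([0.6097, -0.112, 0.0018], 0.53, [112.0, 188.0]), ([0.5149, 0.4438, 0.0014], 0.49, [450.0, 104.0])]
lever_tip [([0.525, 0.1903, 0.0608], 0.95, [308.0, 116.0])]
3.1083 [0.57989558 0.12049348 0.24989924]
```

View pics/w1.png

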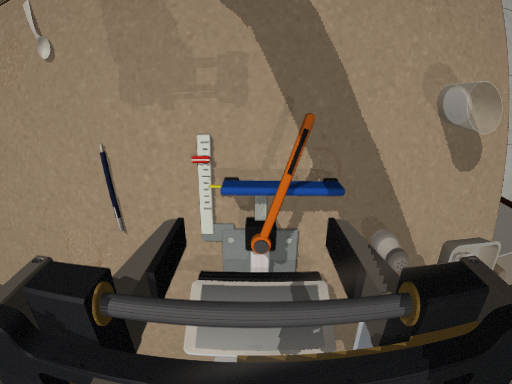

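```bash
python3 - <<'E'
import cv2
p=cv2.imread("pics/w1.png")[120:270,175:355]
cv2.imwrite("pics/w1c.png",cv2.resize(p,None,fx=4,fy=4,interpolation=cv2.INTER_CUBIC))
E
```

```text
(no output)
```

View pics/w1c.png

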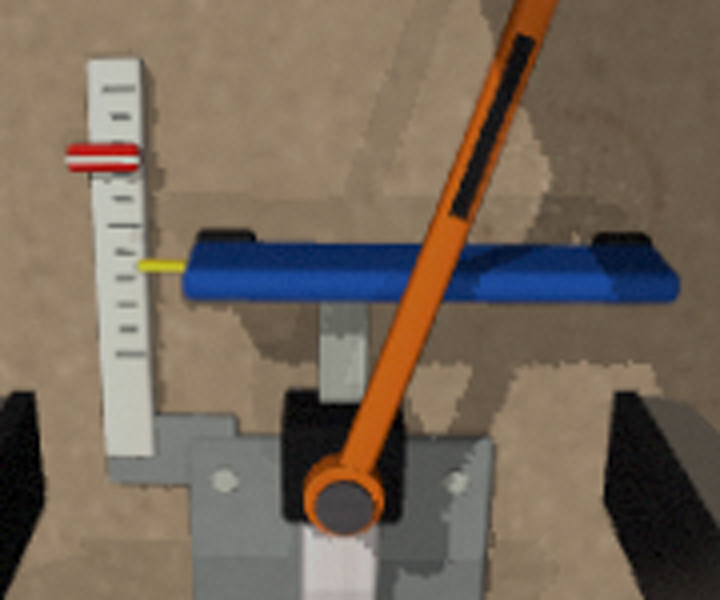

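```bash
python3 - <<'E'
from h import *
W=np.load("pics/w1_W.npy")
f=lambda x,y:(175+(x+.5)/4-.5,120+(y+.5)/4-.5)
pin=at_z(f(345,505),.072,W); a=at_z(f(187,300),.048,W); b=at_z(f(678,300),.048,W)
pt=at_z(f(139,266),.024,W); m0=at_z(f(67,159),.015,W); m1=at_z(f(138,158),.015,W); tip=at_z((311,115.5),.061,W)
print(pin,a,b,np.hypot(*(b-a)[:2]),pt,m0,m1)
yaw=np.arctan2(-(b-a)[0],(b-a)[1]); print("yaw",yaw, np.arctan2(-(m1-m0)[0],(m0-m1)[1]))
# scale rail edges
r0=at_z(f(89,62),.008,W);r1=at_z(f(106,455),.008,W); print("railyaw",np.arctan2(*( (r1-r0)[[1,0]])))
c,s=np.cos(yaw),np.sin(yaw); S=np.array([[c,s],[-s,c]])
for n,q in dict(a=a,b=b,pt=pt,m0=m0,m1=m1,tip=tip).items(): print(n,np.round(1e3*S@(q-pin)[:2],1))
E
```

```text
[0.6877083  0.11941653 0.072     ] [0.61944288 0.0727637  0.048     ] [0.63455312 0.23845983 0.048     ] 0.16638367006613686 [0.61342087 0.05367984 0.024     ] [0.57447163 0.03129581 0.015     ] [0.57666247 0.05679614 0.015     ]
yaw -0.09094096496743688 -3.0558886623771144
railyaw -0.10360918686021366
a [-63.7 -52.7]
b [-63.7 113.7]
pt [-68.  -72.2]
m0 [-104.8  -98. ]
m1 [-104.9  -72.4]
tip [-169.7   59.8]
```

```bash
cat >> h.py <<'E'
YAW=-0.093; PIN=np.array([.6877,.1194])
c_,s_=np.cos(YAW),np.sin(YAW); S=np.array([[c_,s_],[-s_,c_]])
def w(x,y,z): return np.r_[PIN+S.T@(np.array([x,y])/1e3), z/1e3]
def st(): 
    s=env.sense(); f=s["wrist_force"]
    print("t%.1f"%s["t"],"tcp",np.round(1e3*S@(s["ee_pos"][:2]-PIN),1),"z%.1f"%(s["ee_pos"][2]*1e3),"F",np.round(np.r_[S@f[:2],f[2]],1),"w%.4f"%s["gripper_width"],flush=True)
E
python3 - <<'E'
from h import *
effector.grasp(10)
env.reach(w(-38,88,120),R(YAW)); st()
env.movel(w(-38,88,30)); st()
for x in (-46,-50,-54,-58,-66,-80):
    env.movel(w(x,88,30),rate=.06); st()
shot("w2")
E
```

```text
t5.2 tcp [-37.5  87. ] z120.8 F [0.1 0.2 1.1] w0.0008
t5.9 tcp [-37.1  88.1] z31.3 F [-0.1  0.3  0.3] w0.0008
t6.2 tcp [-46.1  88.5] z30.9 F [ 0.2 -0.3  0.8] w0.0006
t6.5 tcp [-50.2  88.1] z30.1 F [-0.4 -0.2  0.5] w0.0007
t6.7 tcp [-53.4  87.9] z30.2 F [ 1.7  0.4 -0.3] w0.0007
t7.0 tcp [-57.9  87.9] z30.2 F [ 1.5 -0.4 -0.2] w0.0006
t7.3 tcp [-66.  88.] z30.2 F [3.  0.3 0.3] w0.0007
t7.6 tcp [-79.7  88. ] z30.1 F [ 4.3  0.5 -0.1] w0.0002
```

View pics/w2.png

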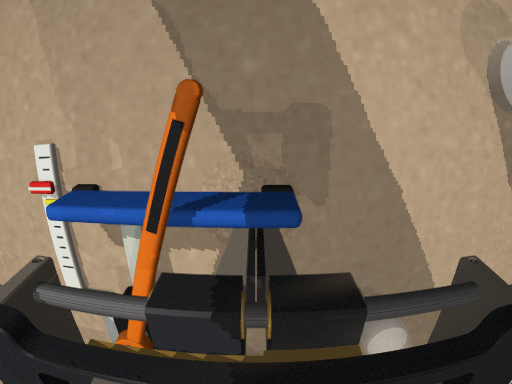

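```bash
python3 - <<'E'
from h import *
env.movel(w(-88,88,30),rate=.06); st()
env.movel(w(-88,66,30),rate=.06); st()
p,d,W=shot("w3")
q=pix(w(-104,-80,18),W); print(q)
u,v=int(q[0]),int(q[1]); x0,y0=max(u-30,0),v-30
print(x0,y0)
cr=p[y0:y0+60,x0:x0+80,::-1]; cv2.imwrite("pics/w3c.png",cv2.resize(cr,None,fx=10,fy=10,interpolation=cv2.INTER_CUBIC))
E
```

```text
t8.0 tcp [-87.6  88.1] z30.1 F [ 3.6  0.7 -0.3] w0.0002
t8.5 tcp [-87.3  65.7] z30.3 F [ 5.1 -0.4  1.6] w0.0008
[ 64.04600937 199.69975433]
34 169
```

View pics/w3c.png

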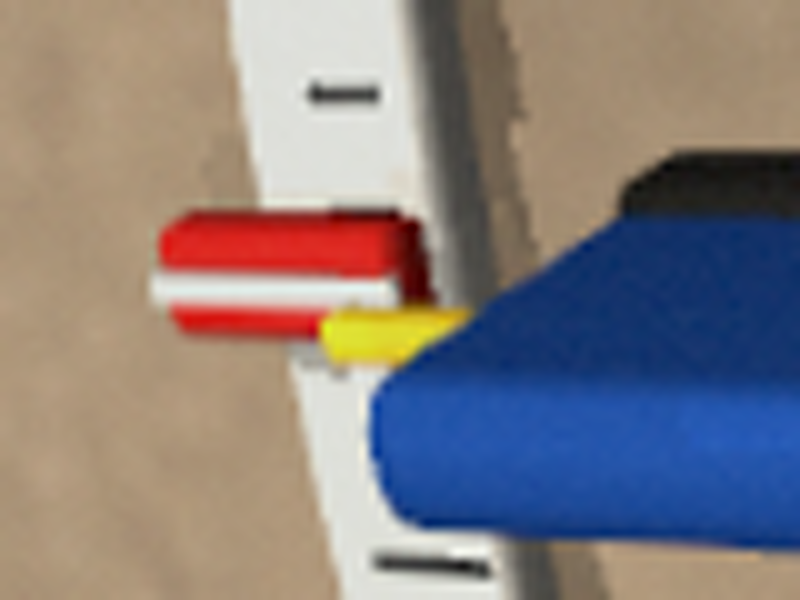

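```bash
python3 - <<'E'
from h import *
W=np.load("pics/w3_W.npy")
f=lambda x,y:(34+(x+.5)/10-.5,169+(y+.5)/10-.5)
for n,q in dict(pt=at_z(f(322,336),.024,W),m0=at_z(f(152,288),.015,W),m1=at_z(f(398,293),.015,W)).items(): print(n,np.round(1e3*S@(q[:2]-PIN),1))
E
```

```text
pt [-104.4  -74. ]
m0 [-104.5  -98.5]
m1 [-104.6  -72.5]
```

```bash
python3 - <<'E'
from h import *
K=viewer.camera_info("wrist")["intrinsics"]
def P3(n,u,v):
    W=np.load(f"pics/{n}_W.npy"); D=np.load(f"pics/{n}.npy"); d=D[int(round(v)),int(round(u))]
    a=np.array([u-K[0][2],v-K[1][2]]);r=np.hypot(*a);th=r/K[0][0]
    q=np.array([a[0]/r*np.tan(th),-a[1]/r*np.tan(th),-1])*d; g=W[:3,:3]@q+W[:3,3]
    return np.round(np.r_[1e3*S@(g[:2]-PIN),1e3*g[2]],1)
for u,v in ((67,202.5),(70,202.5),(75,202),(60,197.5),(70,197.9),(90,215),(90,220)): print("w3",u,v,P3("w3",u,v))
for u,v in ((211,186.3),(215,186.3),(200,159.4),(206,159.3),(230,192),(300,193)): print("w1",u,v,P3("w1",u,v))
W3=np.load("pics/w3_W.npy");print(1e3*S@(at_z((34+50,169+53.2),.048,W3)[:2]-PIN), 1e3*S@(at_z((34+75,169+54.2),.048,W3)[:2]-PIN))
p,d=viewer.read_camera("scene"); i=viewer.camera_info("scene"); 
def pj(P): q=i["rotation"].T@(np.asarray(P)-i["eye"]); return i["intrinsics"][0][0]*np.array([q[0],-q[1]])/-q[2]+i["intrinsics"][:2,2]
a=pj(w(-105,-73,24)); b=pj(w(-105,-85,15)); c=pj(w(-100,-73,24)); print(a,b,c)
x0,y0=int(a[0])-40,int(a[1])-30; print(x0,y0)
cv2.imwrite("pics/s1c.png",cv2.resize(p[y0:y0+60,x0:x0+80,::-1],None,fx=10,fy=10,interpolation=cv2.INTER_CUBIC))
E
```

```text
w3 67 202.5 [-105.1  -70.7   26.7]
w3 70 202.5 [-105.3  -67.6   27. ]
w3 75 202 [-105.6  -63.1   26.5]
w3 60 197.5 [-104.5  -86.6   14.6]
w3 70 197.9 [-104.5  -75.9   15. ]
w3 90 215 [-105.6  -36.9   48.4]
w3 90 220 [-101.5  -38.7   46.9]
w1 211 186.3 [-68.2 -69.7  25.9]
w1 215 186.3 [-68.4 -64.   26.3]
w1 200 159.4 [-104.3  -85.8   14.6]
w1 206 159.3 [-104.6  -77.    15.6]
w1 230 192 [-67.6 -41.1  48.5]
w1 300 193 [-66.3  51.9  47.9]
[-100.22413257  -43.12693558] [-100.415872   -23.9759161]
[262.03542359 206.82987419] [259.11961659 210.28820703] [262.974095   207.46905446]
222 176
```

View pics/s1c.png

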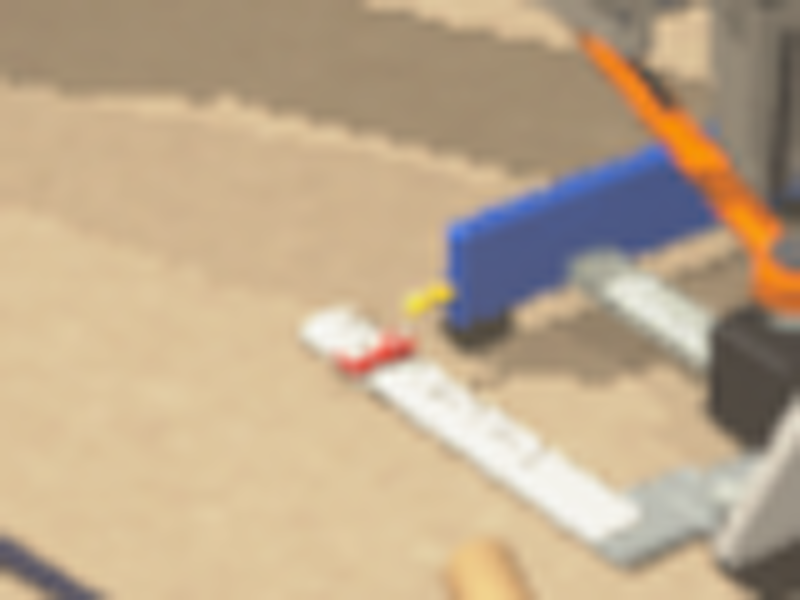

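```bash
python3 - <<'E'
from h import *
X=-88.2
for y in (60,50,40,34,31):
    env.movel(w(X,y,30),rate=.05); st()
p,d,W=shot("w4")
q=pix(w(-104,-80,18),W); u,v=int(q[0]),int(q[1]); x0,y0=max(u-30,0),v-30
print(x0,y0)
a=cv2.resize(p[y0:y0+60,x0:x0+80,::-1],None,fx=7,fy=7,interpolation=cv2.INTER_CUBIC)
b=cv2.resize(p[30:330,20:400,::-1],(532,420)); o=np.zeros((420+0,560,3),np.uint8)
cv2.imwrite("pics/w4c.png",a); cv2.imwrite("pics/w4b.png",b)
E
```

```text
t8.9 tcp [-87.8  60.7] z30.2 F [4.5 0.3 1.4] w0.0004
t9.2 tcp [-88.1  51.3] z30.2 F [4.1 2.  1.3] w0.0004
t9.6 tcp [-88.4  41.2] z30.1 F [4.5 3.  0.9] w0.0003
t9.8 tcp [-88.5  35.1] z30.0 F [4.  4.2 1.7] w0.0009
t10.1 tcp [-88.5  32.3] z30.0 F [3.2 3.1 0.9] w0.0004
69 172
```

View pics/w4c.png

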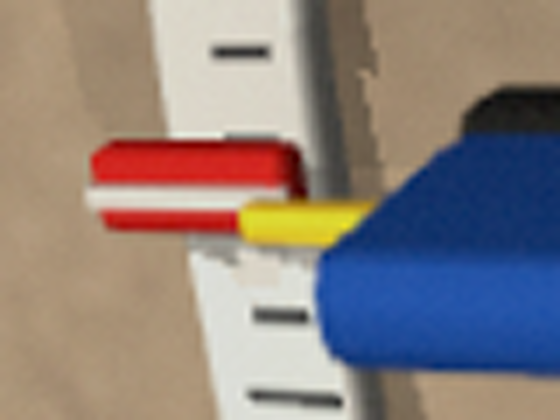

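```bash
python3 - <<'E'
from h import *
W=np.load("pics/w4_W.npy")
f=lambda x,y:(69+(x+.5)/7-.5,172+(y+.5)/7-.5)
for n,q in dict(pt=at_z(f(240,221),.024,W),ptz25=at_z(f(240,221),.025,W),m0=at_z(f(87,196),.015,W),m1=at_z(f(288,199),.015,W),face=at_z(f(450,370),.048,W)).items(): print(n,np.round(1e3*S@(q[:2]-PIN),1))
E
```

```text
pt [-105.5  -73.6]
ptz25 [-105.9  -73. ]
m0 [-104.5  -98.5]
m1 [-104.6  -72.6]
face [-101.5  -40.6]
```

```bash
python3 - <<'E'
from h import *
X=-87.3
env.movel(w(X,31,30),rate=.03); env.pause(.3); st()
y=29
while y>16:
    env.movel(w(X,y,30),rate=.03); env.pause(.2); st()
    f=np.mean([(S@env.sense()["wrist_force"][:2])[1] for _ in range(5)])
    if f>9: break
    y-=1
p,d,W=shot("w5")
q=pix(w(-104,-80,18),W); u,v=int(q[0]),int(q[1]); x0,y0=max(u-30,0),v-30
print(x0,y0)
a=cv2.resize(p[y0:y0+60,x0:x0+55,::-1],None,fx=7,fy=7,interpolation=cv2.INTER_CUBIC)
b=p[0:384,100:500,::-1]; 
o=np.zeros((420,785,3),np.uint8); o[:,:385]=a; o[:384,385:]=b
cv2.imwrite("pics/w5c.png",o)
E
```

```text
t10.7 tcp [-87.3  32.2] z30.0 F [3.5 3.8 0.2] w0.0003
t11.1 tcp [-87.4  30.4] z30.1 F [3.8 5.4 0. ] w0.0005
t11.6 tcp [-87.4  29.6] z30.0 F [3.8 5.1 1.4] w0.0007
t12.0 tcp [-87.4  28.7] z30.0 F [4.4 5.2 0.5] w0.0002
t12.5 tcp [-87.4  27.6] z30.0 F [4.4 4.9 0.8] w0.0006
t12.9 tcp [-87.4  26.7] z30.0 F [4.2 5.4 0.5] w0.0002
t13.4 tcp [-87.5  25.7] z30.0 F [3.3 5.7 0.3] w0.0006
t13.8 tcp [-87.4  24.7] z30.0 F [3.4 4.8 1. ] w0.0003
t14.3 tcp [-87.4  23.7] z30.0 F [3.6 4.6 0.2] w0.0009
t14.7 tcp [-87.5  22.7] z30.0 F [3.9 4.8 0.5] w0.0005
t15.2 tcp [-87.5  21.7] z30.0 F [3.6 4.6 0.4] w0.0003
t15.6 tcp [-87.5  21.3] z30.0 F [3.3 5.9 1.2] w0.0004
t16.1 tcp [-87.6  21.2] z30.0 F [ 3.8  7.7 -0.4] w0.0004
t16.5 tcp [-87.5  21.2] z30.0 F [ 5.   8.8 -1.2] w0.0002
81 170
```

View pics/w5c.png

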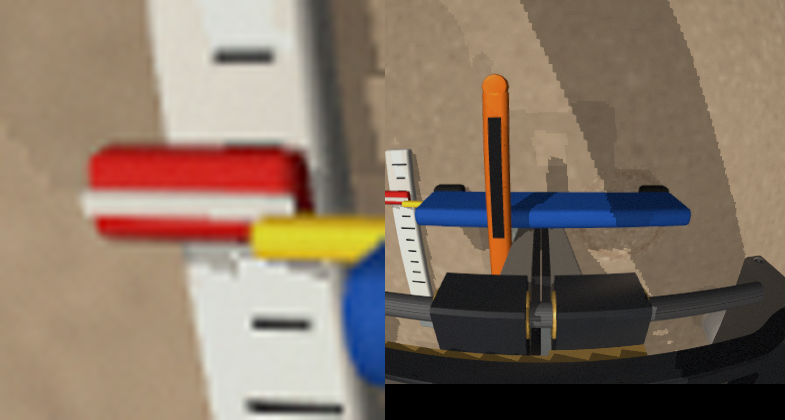

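```bash
python3 - <<'E'
from h import *
W=np.load("pics/w5_W.npy")
f=lambda x,y:(81+(x+.5)/7-.5,170+(y+.5)/7-.5)
for n,q in dict(pt=at_z(f(252,237),.024,W),m0=at_z(f(85,204),.015,W),m1=at_z(f(292,207),.015,W),levtip=at_z((210.4,86),.066,W),lev2=at_z((212,190),.066,W)).items(): print(n,np.round(1e3*S@(q[:2]-PIN),1))
env.pause(.3); st()
E
```

```text
pt [-104.5  -73.3]
m0 [-104.3  -98.2]
m1 [-104.4  -72.9]
levtip [-177.1    1.2]
lev2 [-128.3    0.7]
t16.9 tcp [-87.6  21.2] z30.0 F [ 4.4  9.4 -0.7] w0.0005
```

```bash
python3 - <<'E'
from h import *
print(workorder.finish_job())
E
```

```text
the job is handed in; nothing more can be done
None
```

The job is handed in at about 17 s on the robot's clock. In the last picture the pointer was about 0.1–0.2 mm from the marker's white line and the lever was straight along the leg, pressed against its stop with about 9 N. The fingers still held the leg out, and nothing I saw suggested the marker or the other things had moved, though I did not take a final picture of the whole worktop.

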